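# Fit a stand-up target into a playfield at the roller station

## Robot

A 6-joint arm with a two-finger parallel gripper is mounted at the origin on the work surface. World frame = base frame: x ahead of the robot, y to its left, z up, the work surface at z = 0. Lengths are in m, angles in degrees, forces in N, time in s.
With the tool pointing down it reaches from about 0.325 to 0.85 m from the base axis. Payload 15.5 kg.
Tool frame: the origin (TCP) lies on the centre line of the jaws, within the pads' length; the fingertips stand 19 mm ahead of it and the grasp point (between the pads) is the TCP; z points along the fingers, y is the line along which they close (so a half turn about z gives the same grasp; the last joint's range is limited). The gripper opens to 91 mm and grips with 3 to 60 N. Pads are 32 mm wide; open, the fingers measure 118 mm over their backs; the gripper's body (76 mm by 178 mm) begins 60 mm behind the grasp point.
Start: joints at [64.372, 28.281, 77.091, -0, 74.628, -5.472], TCP at [0.215, 0.587, 0.233] pointing down, gripper open.
Joint ranges: [-166.48, 166.48], [-47.26, 123.95], [12.59, 153.08], [-70.14, 250.14], [6.76, 159.57], [-176.63, 176.63]. Speed limits (degrees/s): [108.29, 108.29, 147.25, 172.46, 172.46, 172.46].

## Interface

Orientations are given as a 3x3 rotation matrix whose columns are the frame's x, y, z axes.
In Python, from bench import telemetry, eyes, env gives the robot as it stands. The module is installed in compiled form; this text tells all that it offers.
- The arm moves only by the tool servo_tool, never from a script. Its arguments are lists of equal length, an entry for each row: "translation": the shift along the tool's x, y, z in m, a list of three; "roll": the turn about the tool's z in degrees; "gripper": the opening, from -1 (shut) to 1 (fully open), so that 0 is half open. A call has 1 to 20 rows; each row is the pose to reach, as a shift and turn from the pose commanded when the call began, along the tool's axes at that moment; what a row does not reach only later rows make up. A row lasts 1/10 s, in which the tool goes at most 50 mm and 8.59 degrees, less where a joint would pass 70% of its speed; a pose out of reach is approached as far as the arm can. A call with a gripper value outside its range is refused whole. The fingers move at their own pace and stop on an object; "squeeze" is the grip in N (left out, the last holds). Time passes only in rows, so rows that repeat a pose let the fingers close. It gives the time, the measured TCP pose, the force, the opening and the grip force at its end, in the units of the state.
- telemetry.read_state(): the state, without advancing time (a new reading comes with each control period).
- eyes.capture(name): name is "scene" or "top" or "wrist"; returns (picture, depth): 400x640x3 uint8, blue, green, red; 400x640 float32, m along the optical axis (not along the pixel's ray), 0 where there is no reading.
- eyes.get_calibration(name): a dict with "mtx" (3x3 intrinsics, pixels), "R" (3x3) and "t" (3): a world point X has camera coordinates R X + t. Camera axes: x right, y down, z forward; pixel columns grow to the right and rows downward; lengths in m; the calibration is good to about 2 mm. A picture is of the moment at which its call begins: read the wrist's pose just before it. get_calibration takes no time and is no camera call; for the wrist camera it gives the pose at the moment of the call.
- env.hand_in(): hands the job in; it is judged then, once.
The state is a dict: "time": time; "joint_positions": joint angles; "joint_vel": joint speeds; "joint_efforts": joint torques, N m; "eef_pos": TCP position; "orientation": TCP orientation; "wrist_force": force on the tool from outside, world axes, zero at the start; "torque": the same for the moment, N m; "grip_width": opening from 0.0 (shut) to 1.0 (fully open); "gripper_force": force on a finger pad.
Only numpy, scipy, OpenCV 4.12 (cv2) and the standard library are available. Lean on these libraries where they do the work, as an engineer would, in place of code of your own. Each camera call takes 0.05 s, during which the arm holds its last target. There are 200 camera calls.

## Task

Push the playfield carrier along the rollers until it is fully home against the stop of the station bay. Then take the stand-up target (the part with the tall switch stack) out of the rack, lower its blade through the matching crosswise slot in the playfield until its mounting plate lies flush on the board, and finish while still gripping it and pressing it down firmly, as one holds it for the screws to be driven. Do not let go, keep the carrier against the stop, and leave the two other parts in the rack where they are.

Things in the scene. Friction and masses are not known exactly. Their poses are not given: they have to be found in the camera images.
- carrier: Wooden frame with a small plywood pinball playfield screwed on face down, 196 (x) by 250 (y) by 52 mm high, 0.65-0.85 kg, loose on the track's rollers, about 3.5 mm of play to each side rail; 1 to 3 N rolls it. Origin: middle, underside of its runners; y along the track towards the stop. Board 12 mm thick, upper face at z = 52 mm, open below it for 40 mm down to the rollers.
- slot (a point): Middle of the slot for the target, at the board's upper face, axes as the carrier's. It goes through the board, 32 mm long (x) by 7 mm wide (y): 1 mm of room on every side of the blade. Other slots (6 by 48 mm, lengthwise) and round holes do not take it. Flat screw heads 45 mm to either side; the board's four upright bolts, 26 mm tall, are 90 mm or more away.
- push_end (a point): Middle of the carrier's rear (-y) end face, 16 mm below the board's upper face, axes as the carrier's: a flat upright face to push on, from 44 mm below the board's upper face up to it. Behind it is nothing but the open rollers and the low side rails.
- lead_end (a point): Middle of the carrier's front (+y) end face, 22 mm below the board's upper face. Axes as the carrier's.
- stop (a point): Middle of the front face of two black rubber buffers on the steel stop bar (top 97 mm above the table, fixed) across the closed end of the track. Its y axis points along the track, out through the stop: the carrier is home when lead_end has y = 0 in this frame.
- track: Fixed low roller track, 227 mm wide over its rails (264 at its feet), 530 mm long (y): 11 free-turning steel rollers, tops 50 mm above the table, side rails up to 66 mm, guide plates of the bay up to 100 mm. On it the playfield's upper face is 102 mm above the table. Origin: on the table below the middle of the bay, 125 mm before the stop; y towards the stop.
- target: The part to fit, about 0.11 kg: steel plate 62 (x) by 26 (y) by 3 mm; on it an upright black and brass block 26 (x) by 14 (y) mm, up to 48 mm above the origin plus 8 mm tags, to grip across its 14 mm; below it a white blade 30 (x) by 5 (y) mm, 40 mm long, the last 7 mm tapering to 26 by 2. Origin: middle of the plate's underside, z up. Same either way round. Starts upright in the rack, blade down.
- rack: Fixed wooden rack, 230 (x) by 100 (y) mm, top 68 mm above the bench, with three slots 36 (x) by 11 mm at x = -72, 0 and 72 mm of its frame; each holds one part, its plate on the top, its x along the row. Origin: on the bench under its middle.
- lamp_bracket: In the rack, leave it: a like mounting plate with a brass lamp holder and a small round bulb, 34 mm high. Origin: middle of the plate's underside.
- rollover_switch: In the rack, leave it: a like mounting plate with a low black switch box, 20 mm high. Origin: middle of the plate's underside.

How it is judged (in metres and radians):
On the way, in this order (a step that is already met when the one before it is completed fails the run):
1. the carrier is home against the stop, the target not yet in it (y of lead_end in the frame of stop above -0.005 m and horizontal distance between target and slot above 0.03 m), for 0.2 s.
2. the target's blade is in the slot (horizontal distance between target and slot below 0.004 m and z of target in the frame of slot below 0.025 m and angle between the x axis of target and the x axis of slot, either way round below 0.12 rad), for 0.1 s.
At the end, for the whole second after the job is handed in: The carrier is within 6 mm of the stop; the target's plate lies flush on the board (within 2 mm) over the slot (within 3 mm), square to it, blade through; the fingers still grip the target and press it on the board with more than 3 N in all (its own weight is about 1 N) (y of lead_end in the frame of stop above -0.006 m and horizontal distance between target and slot below 0.003 m and z of target in the frame of slot between -0.003 and 0.002 m and angle between the z axis of target and the z axis of slot, either way round below 0.06 rad and angle between the x axis of target and the x axis of slot, either way round below 0.12 rad and height (world z) of target above 0.095 m and contact force between target and carrier above 3 N and contact force between the fingers and target above 5 N and linear speed of target below 0.02 m/s); the arm keeps its last pose, push and grip.
It fails at once if another part in the rack is disturbed (more than 20 mm) (distance of any of lamp_bracket, rollover_switch from where it was at the start of the episode above 0.02 m).
It also fails if it takes over 51 s, if anything falls off the work surface, if the arm or the gripper's body presses on something with over 40 N, if the wrist force passes 120 N, or if a joint passes its speed limit or range.

## Working session

There is one attempt and no reset: what is moved stays moved. The work goes in short steps, Python scripts to look and compute and a tool call to move; the robot and the scene stay as the last step left them, time stands still between calls to the robot, and variables do not carry over. Pictures are saved under pics/ and viewed, at most 10 in all, crops included, and the job is handed in when it is done.

Besides the shell and the picture viewer there is one more tool, called by a JSON object that holds its "op" and its "data". servo_tool: Moves the arm, as the interface text tells. Its arguments: {"type":"object","properties":{"translation":{"type":"array"},"roll":{"type":"array"},"gripper":{"type":"array"},"squeeze":{"type":"number"}},"required":["translation","roll","gripper"]}

```bash
mkdir -p pics
python3 - <<'E'
from bench import telemetry, eyes
import cv2, numpy as np
s=telemetry.read_state(); print({k:np.round(v,3).tolist() for k,v in s.items()})
for n in ("top","scene"):
    c=eyes.get_calibration(n); print(n,np.round(c["mtx"],1).tolist(),np.round(c["R"],3).tolist(),np.round(c["t"],3).tolist())
    im,d=eyes.capture(n); cv2.imwrite(f"pics/{n}0.png",im); np.save(f"{n}0.npy",d)
E
```

```text
{'time': 0.0, 'joint_positions': [64.37, 28.316, 77.128, -0.002, 74.628, -5.471], 'joint_vel': [-0.056, -0.166, 0.054, -0.1, 0.024, 0.042], 'joint_efforts': [0.003, -87.882, -38.186, 0.071, 0.053, -0.0], 'eef_pos': [0.215, 0.586, 0.232], 'orientation': [[-0.939, 0.345, -0.001], [0.345, 0.939, -0.001], [0.0, -0.001, -1.0]], 'wrist_force': [-0.179, 0.338, 0.392], 'torque': [0.045, 0.012, -0.037], 'gripper_force': 0.0, 'grip_width': 1.002}
top [[467.4, 0.0, 318.3], [0.0, 467.4, 200.9], [0.0, 0.0, 1.0]] [[-0.016, -1.0, 0.005], [-0.996, 0.015, -0.082], [0.082, -0.006, -0.997]] [0.032, 0.506, 1.122]
scene [[450.0, 0.0, 317.8], [0.0, 450.0, 199.8], [0.0, 0.0, 1.0]] [[0.225, 0.974, 0.005], [0.837, -0.191, -0.512], [-0.498, 0.12, -0.859]] [-0.152, -0.387, 1.329]
```

View pics/top0.png

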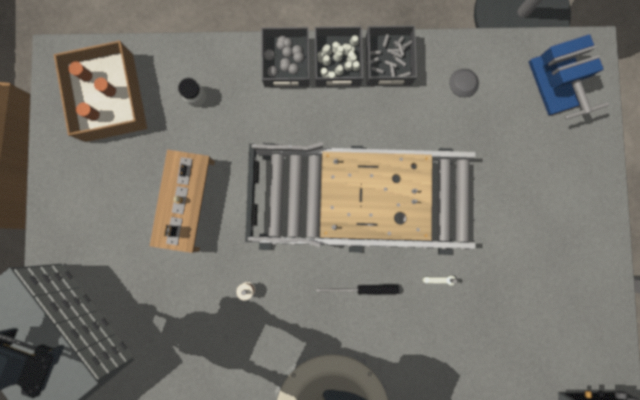

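View pics/scene0.png

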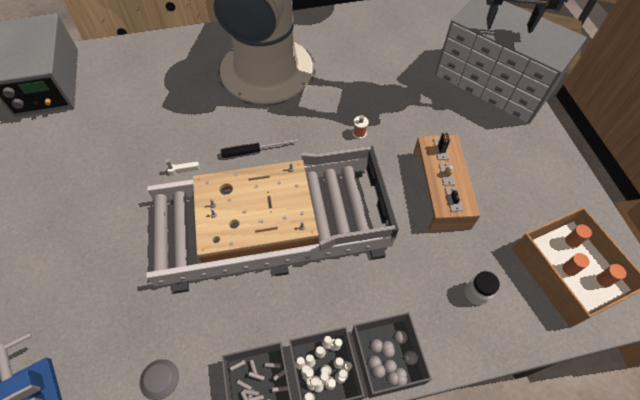

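The top view shows the track with the stop at the left (col ~250, world +y) and the carrier at cols 320-432. The crosswise slot is near (361,195), and the rack is at cols 155-210. In the scene view the tall black part, the target, stands at (444,143), which is about (173,231) in the top view, the end near the robot.

```bash
cat > h.py <<'E'
import numpy as np, cv2
from bench import eyes, telemetry
def ray(c,uv,z):
    K,R,t=[np.array(c[k],float) for k in ("mtx","R","t")]
    t=t.ravel(); o=-R.T@t; d=R.T@np.linalg.inv(K)@np.array([uv[0],uv[1],1.])
    return o+d*(z-o[2])/d[2]
def proj(c,X):
    K,R,t=[np.array(c[k],float) for k in ("mtx","R","t")]
    p=K@(R@np.array(X)+t.ravel()); return p[:2]/p[2]
E
python3 - <<'E'
from h import *
c=eyes.get_calibration("top"); im=cv2.imread("pics/top0.png"); d=np.load("top0.npy")
hsv=cv2.cvtColor(im,cv2.COLOR_BGR2HSV)
m=((hsv[...,1]>60)&(hsv[...,0]<30)&(hsv[...,2]>80)).astype(np.uint8)
m=cv2.morphologyEx(m,cv2.MORPH_CLOSE,np.ones((13,13)))
cs,_=cv2.findContours(m,0,2)
for k in cs:
    if cv2.contourArea(k)<1500: continue
    r=cv2.minAreaRect(k); z=.102 if 300<r[0][0]<450 else .068
    P=[ray(c,p,z)[:2] for p in cv2.boxPoints(r)]
    print(np.round(r[0],1),cv2.contourArea(k),np.round(P,4).tolist(),"mid",np.round(ray(c,r[0],z),4))
# stop / depth
g=cv2.cvtColor(im,cv2.COLOR_BGR2GRAY)
b=(g[180:212,350:372]<85).astype(np.uint8)
n,l,st,ce=cv2.connectedComponentsWithStats(b)
for i in range(1,n): print("slot",st[i],ce[i]+[350,180],ray(c,ce[i]+[350,180],.102))
print("depth row195",[(u,round(float(d[195,u]),3)) for u in range(240,330,4)])
a=cv2.resize(im[140:260,145:345],None,fx=4,fy=4,interpolation=cv2.INTER_CUBIC)
cv2.imwrite("pics/crop0.png",a)
E
```

```text
[376.1 195.9] 9392.0 [[0.4173, 0.0247], [0.613, 0.0163], [0.6022, -0.2405], [0.4065, -0.2283]] mid [ 0.509  -0.1069  0.102 ]
[180.1 200.9] 4238.5 [[0.4036, 0.4202], [0.634, 0.3809], [0.6127, 0.2749], [0.3829, 0.3161]] mid [0.5073 0.3482 0.068 ]
[98.5 89.7] 5797.5 [[0.8698, 0.658], [0.9023, 0.4763], [0.6844, 0.4335], [0.6531, 0.6126]] mid [0.7765 0.5451 0.068 ]
depth row195 [(240, 1.167), (244, 1.164), (248, 1.067), (252, 1.071), (256, 1.162), (260, 1.162), (264, 1.167), (268, 1.16), (272, 1.117), (276, 1.112), (280, 1.117), (284, 1.163), (288, 1.164), (292, 1.118), (296, 1.115), (300, 1.119), (304, 1.16), (308, 1.126), (312, 1.116), (316, 1.116), (320, 1.167), (324, 1.061), (328, 1.062)]
```

View pics/crop0.png

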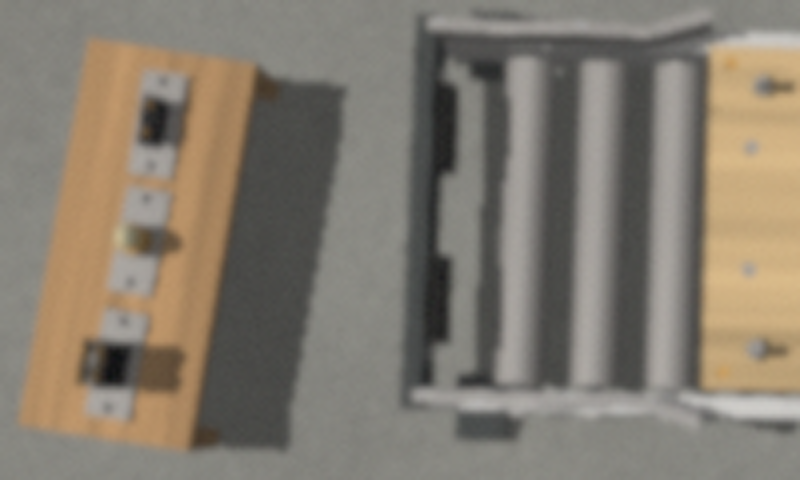

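The crop shows the target's plate centre at about top pixel (174,231), the buffer faces at col ~258 and the carrier's leading edge at col ~321. The carrier yaw is about -2.4° and the rack's about -10°. I'll move behind the carrier first.

{"op": "servo_tool", "data": {"translation": [[-0.57,-0.72,0],[-0.57,-0.72,0],[-0.57,-0.72,0],[-0.57,-0.72,0],[-0.57,-0.72,0],[-0.57,-0.72,0],[-0.57,-0.72,0],[-0.57,-0.72,0],[-0.57,-0.72,0],[-0.57,-0.72,0],[-0.57,-0.72,0],[-0.57,-0.72,0],[-0.57,-0.72,0],[-0.57,-0.72,0],[-0.57,-0.72,0],[-0.57,-0.72,0],[-0.57,-0.72,0],[-0.57,-0.72,0],[-0.57,-0.72,0],[-0.57,-0.72,0]], "roll": [72.2,72.2,72.2,72.2,72.2,72.2,72.2,72.2,72.2,72.2,72.2,72.2,72.2,72.2,72.2,72.2,72.2,72.2,72.2,72.2], "gripper": [0,0,0,0,0,0,0,0,0,0,0,0,0,0,0,0,0,0,0,0]}}

```text
time: 2.1
eef_pos: [0.5027, -0.2881, 0.2322]
orientation: [[0.044, 0.999, -0.0], [0.999, -0.044, -0.0], [-0.0, -0.0, -1.0]]
wrist_force: [0.4, 1.5, 0.4]
grip_width: 0.503
gripper_force: 0.0
```

{"op": "servo_tool", "data": {"translation": [[0,0,0.05],[0,0,0.1],[0,0,0.147],[0,0,0.147],[0,0,0.147],[0.01,0,0.147],[0.02,0,0.147],[0.03,0,0.147],[0.04,0,0.147],[0.045,0,0.147]], "roll": [0,0,0,0,0,0,0,0,0,0], "gripper": [0,0,0,0,0,0,0,0,0,0]}}

```text
time: 3.1
eef_pos: [0.5043, -0.2394, 0.0864]
orientation: [[0.04, 0.999, 0.0], [0.999, -0.04, -0.0], [-0.0, 0.0, -1.0]]
wrist_force: [0.3, -1.4, -0.8]
grip_width: 0.502
gripper_force: 0.0
```

Run:
```python
from h import *
c=eyes.get_calibration("top"); im,d=eyes.capture("top"); cv2.imwrite("pics/top1.png",im)
a=cv2.resize(im[130:265,240:490],None,fx=3.2,fy=3.2,interpolation=cv2.INTER_CUBIC); cv2.imwrite("pics/crop1.png",a)
for uv in [(258.2,168),(257,215)]: print("buf",ray(c,uv,.08))
```

```text
buf [0.58041049 0.16356702 0.08      ]
buf [0.47077578 0.16689507 0.08      ]
```

View pics/crop1.png

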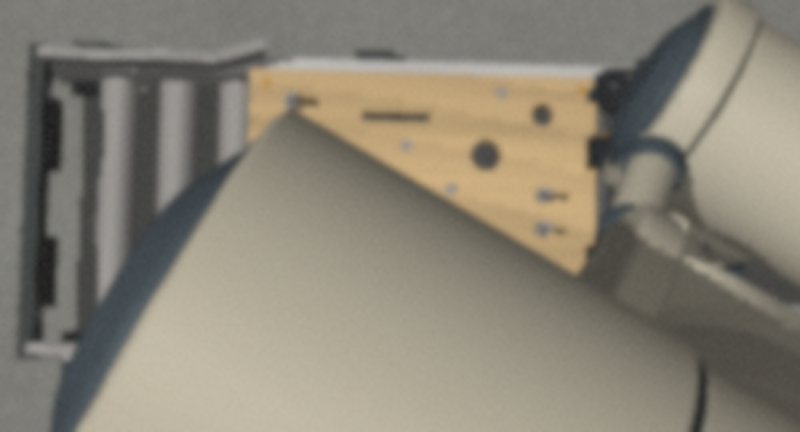

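The fingers are on the rear face and the carrier has moved about 8 mm. About 135 mm remains.

{"op": "servo_tool", "data": {"translation": [[0.01,0,0],[0.02,0,0],[0.03,0,0],[0.04,0,0],[0.05,0,0],[0.06,0,0],[0.07,0,0],[0.08,0,0],[0.09,0,0],[0.1,0,0],[0.107,0,0],[0.112,0,0],[0.116,0,0],[0.119,0,0],[0.121,0,0],[0.123,0,0],[0.125,0,0],[0.127,0,0],[0.129,0,0],[0.13,0,0]], "roll": [0,0,0,0,0,0,0,0,0,0,0,0,0,0,0,0,0,0,0,0], "gripper": [0,0,0,0,0,0,0,0,0,0,0,0,0,0,0,0,0,0,0,0]}}

```text
time: 5.15
eef_pos: [0.5095, -0.1106, 0.0859]
orientation: [[0.041, 0.999, -0.0], [0.999, -0.041, 0.0], [0.0, -0.0, -1.0]]
wrist_force: [-1.0, -1.3, 0.1]
grip_width: 0.5
gripper_force: 0.6
```

{"op": "servo_tool", "data": {"translation": [[0.002,0,0],[0.004,0,0],[0.006,0,0],[0.008,0,0],[0.008,0,0]], "roll": [0,0,0,0,0], "gripper": [0,0,0,0,0]}}

```text
time: 5.65
eef_pos: [0.5099, -0.1024, 0.0859]
orientation: [[0.041, 0.999, 0.0], [0.999, -0.041, 0.0], [0.0, 0.0, -1.0]]
wrist_force: [0.5, 0.2, -0.8]
grip_width: 0.497
gripper_force: 0.0
```

{"op": "servo_tool", "data": {"translation": [[0.002,0,0],[0.003,0,0],[0.004,0,0],[0.004,0,0]], "roll": [0,0,0,0], "gripper": [0,0,0,0]}}

```text
time: 6.05
eef_pos: [0.5101, -0.1009, 0.0861]
orientation: [[0.041, 0.999, 0.0], [0.999, -0.041, -0.003], [-0.003, 0.0, -1.0]]
wrist_force: [-7.4, -27.2, -0.5]
grip_width: 0.499
gripper_force: 13.5
```

Run:
```python
from h import *
im,d=eyes.capture("scene"); cv2.imwrite("pics/scene2.png",im)
print(telemetry.read_state()["wrist_force"])
a=cv2.resize(im[120:290,200:410],None,fx=3.4,fy=3.4,interpolation=cv2.INTER_CUBIC); cv2.imwrite("pics/crop2.png",a)
```

```text
[ -6.01045212 -26.90207406  -0.95259312]
```

View pics/crop2.png

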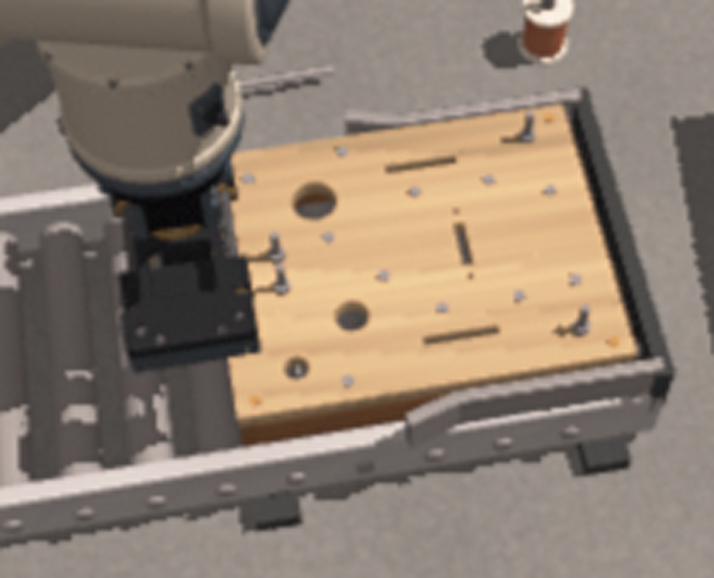

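The carrier is home: the front edge meets the bar and the push force reads 27 N. I'll back off, rise, and survey the slot.

{"op": "servo_tool", "data": {"translation": [[-0.002,0,0],[-0.004,0,0],[-0.02,0,0],[-0.04,0,0],[-0.04,0,-0.05],[-0.04,0,-0.1],[-0.04,0,-0.15],[-0.04,0,-0.2],[-0.04,0,-0.2],[-0.04,0,-0.2]], "roll": [0,0,0,0,0,0,0,0,0,0], "gripper": [0,0,0,0,0,0.5,0.5,0.5,0.5,0.5]}}

```text
time: 7.1
eef_pos: [0.5087, -0.1394, 0.287]
orientation: [[0.041, 0.999, 0.002], [0.999, -0.041, -0.001], [-0.001, 0.002, -1.0]]
wrist_force: [-0.4, 0.3, -1.0]
grip_width: 0.749
gripper_force: 0.0
```

Run:
```python
from h import *
c=eyes.get_calibration("wrist"); im,d=eyes.capture("wrist"); cv2.imwrite("pics/w3.png",im)
R=np.array(c["R"]);print(np.round(c["mtx"],1).tolist(),np.round(R,3).tolist(),"cam",-R.T@np.ravel(c["t"]))
print(telemetry.read_state()["eef_pos"], [ray(c,p,.102)[:2].round(3).tolist() for p in [(0,0),(640,0),(0,400),(640,400)]])
s=eyes.get_calibration("scene"); print("slot~",ray(s,(336.2,191.5),.102))
```

```text
[[277.2, 0.0, 318.7], [0.0, 277.2, 200.9], [0.0, 0.0, 1.0]] [[0.999, -0.041, 0.002], [-0.04, -0.957, 0.289], [-0.01, -0.288, -0.957]] cam [ 0.512483   -0.05763746  0.43714239]
[ 0.50808172 -0.13904853  0.2855841 ] [[0.189, 0.072], [0.851, 0.045], [-0.016, -0.471], [1.014, -0.516]]
slot~ [0.52038797 0.07676303 0.102     ]
```

View pics/w3.png

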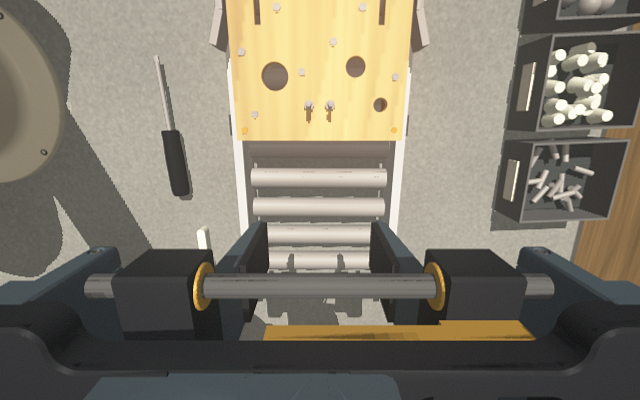

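The wrist image looks ahead along tool +x: the board fills rows 0-140, and the fingers block rows above ~230. The crosswise slot isn't in view yet. I'll turn to the insertion orientation and place the slot about 50 mm ahead of the TCP.

{"op": "servo_tool", "data": {"translation": [[0.218,0.053,0.064],[0.218,0.053,0.064],[0.218,0.053,0.064],[0.218,0.053,0.064],[0.218,0.053,0.064],[0.218,0.053,0.064],[0.218,0.053,0.064],[0.218,0.053,0.064],[0.218,0.053,0.064],[0.218,0.053,0.064],[0.218,0.053,0.064],[0.218,0.053,0.064],[0.218,0.053,0.064],[0.218,0.053,0.064]], "roll": [-90,-90,-90,-90,-90,-90,-90,-90,-90,-90,-90,-90,-90,-90], "gripper": [0.5,0.5,0.5,0.5,0.5,0.5,0.5,0.5,0.5,0.5,0.5,0.5,0.5,0.5]}}

```text
time: 8.55
eef_pos: [0.57, 0.0768, 0.2213]
orientation: [[-0.999, 0.043, -0.001], [0.043, 0.999, -0.0], [0.001, -0.0, -1.0]]
wrist_force: [1.0, -0.2, 0.1]
grip_width: 0.75
gripper_force: 0.0
```

Run:
```python
from h import *
s=telemetry.read_state(); c=eyes.get_calibration("wrist"); im,d=eyes.capture("wrist"); cv2.imwrite("pics/w4.png",im)
print(s["eef_pos"],s["orientation"])
g=cv2.cvtColor(im,cv2.COLOR_BGR2GRAY)
b=(g[60:225,250:390]<90).astype(np.uint8)
n,l,st,ce=cv2.connectedComponentsWithStats(b)
for i in range(1,n):
    if st[i][4]>30: print(st[i]+[250,60,0,0,0],ce[i]+[250,60],ray(c,ce[i]+[250,60],.102)[:2])
print("exp",proj(c,[.5204,.0768,.102]))
```

```text
[0.57002249 0.07682542 0.22126062] [[-9.99068311e-01  4.31409535e-02 -1.16948045e-03]
 [ 4.31410029e-02  9.99068993e-01 -1.69732154e-05]
 [ 1.16765942e-03 -6.74099613e-05 -9.99999316e-01]]
[252 220  15   5  48] [259.58333333 222.72916667] [0.59080993 0.01444145]
[371 221  15   4  37] [378.08108108 223.08108108] [0.59646378 0.13753583]
exp [316.45003671 151.88783947]
```

View pics/w4.png

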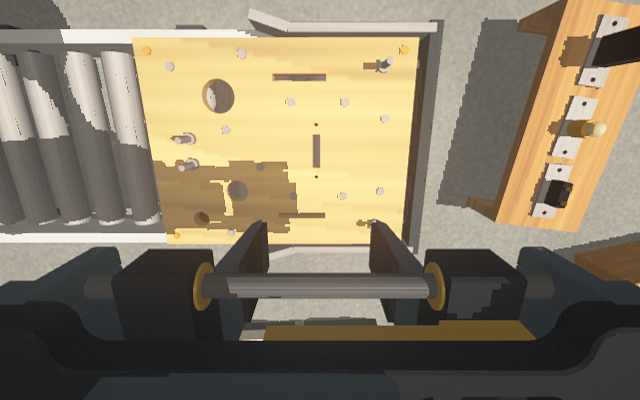

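The wrist view shows the slot at about (316,150), rows 134-167, with its two pilot holes at (316,125) and (316,177). The target is at the upper right, at about (600,50).

```bash
cat > slot.py <<'E'
from h import *
def slot(im,c,z=.102,guess=(316,150)):
    g=cv2.cvtColor(im,cv2.COLOR_BGR2GRAY).astype(float); u0,v0=guess[0]-18,guess[1]-36
    r=cv2.resize(g[v0:v0+72,u0:u0+36],None,fx=8,fy=8,interpolation=cv2.INTER_CUBIC)
    b=(r<(np.median(r)+np.percentile(r,2))/2).astype(np.uint8)
    cs,_=cv2.findContours(b,0,2); cs=[k for k in cs if cv2.contourArea(k)>150]
    for k in sorted(cs,key=lambda k:k[:,0,1].min()):
        q=cv2.boxPoints(cv2.minAreaRect(k)); P=np.array([ray(c,((x+.5)/8-.5+u0,(y+.5)/8-.5+v0),z)[:2] for x,y in q])
        print("area",cv2.contourArea(k),"mid",P.mean(0).round(4),"sides",np.linalg.norm(P[1]-P[0]).round(4),np.linalg.norm(P[2]-P[1]).round(4), "px",(q.mean(0)/8+[u0,v0]).round(1), P.round(4).tolist())
E
python3 - <<'E'
from slot import *
c=eyes.get_calibration("wrist"); im=cv2.imread("pics/w4.png"); slot(im,c)
# front board edge from colour: rightmost wood col per row, left too
hsv=cv2.cvtColor(im,cv2.COLOR_BGR2HSV); m=(hsv[...,1]>70)&(hsv[...,2]>150)&(hsv[...,0]<35)
for side in (0,1):
    P=[]
    for v in range(60,150,3):
        u=np.where(m[v,120:430])[0]+120; u=u.max()+.5 if side else u.min()-.5
        P.append(ray(c,(u,v),.102)[:2])
    P=np.array(P); k=np.polyfit(P[:,0],P[:,1],1); r=P[:,1]-np.polyval(k,P[:,0]); P=P[abs(r)<.003]; k=np.polyfit(P[:,0],P[:,1],1)
    print("edge",side,"angle",np.degrees(np.arctan(k[0])),"y at .52",np.polyval(k,.52),len(P))
# target block top in image: dark region
for X in [(.436,.36,.071),(.436,.36,.116)]: print(proj(c,X))
t=eyes.get_calibration("top"); print("target by top, plate",ray(t,(174.2,231.3),.071),"block top",ray(t,(173,230.7),.116))
E
```

```text
area 552.5 mid [0.4948 0.0772] sides 0.0028 0.0033 px [316.  124.6] [[0.4952, 0.075], [0.4928, 0.0764], [0.4943, 0.0793], [0.4968, 0.0779]]
area 14785.0 mid [0.5197 0.0764] sides 0.0068 0.032 px [316.4 151.1] [[0.5036, 0.0738], [0.5038, 0.0805], [0.5358, 0.0792], [0.5355, 0.0722]]
area 442.0 mid [0.5445 0.0752] sides 0.0031 0.0028 px [316.3 176.8] [[0.543, 0.0737], [0.5432, 0.0768], [0.5459, 0.0767], [0.5458, 0.0736]]
edge 0 angle -2.536591774941908 y at .52 -0.08375122462814 30
edge 1 angle -2.4684775627032414 y at .52 0.1660451330265599 30
[603.81138997  48.0650383 ]
[658.11577529  34.7438068 ]
target by top, plate [0.43633251 0.36038861 0.071     ] block top [0.43670567 0.34946521 0.116     ]
```

Slot measured at 32.0 x 6.8 mm, middle (0.5197, 0.0764), yaw -2.4°, and the board length comes out at 249.8 mm, so it all checks. Next I'll view the target from the same relative pose.

{"op": "servo_tool", "data": {"translation": [[0.096,0.271,0.0],[0.096,0.271,0.0],[0.096,0.271,0.0],[0.096,0.271,0.0],[0.096,0.271,0.031],[0.096,0.271,0.031],[0.096,0.271,0.031],[0.096,0.271,0.031],[0.096,0.271,0.031],[0.096,0.271,0.031]], "roll": [7.3,7.3,7.3,7.3,7.3,7.3,7.3,7.3,7.3,7.3], "gripper": [0.5,0.5,0.5,0.5,0.5,0.5,0.5,0.5,0.5,0.5]}}

```text
time: 9.6
eef_pos: [0.4862, 0.3506, 0.1914]
orientation: [[-0.986, 0.169, 0.001], [0.169, 0.986, 0.0], [-0.001, 0.0, -1.0]]
wrist_force: [-0.2, -0.5, 0.4]
grip_width: 0.75
gripper_force: 0.0
```

Run:
```python
from h import *
s=telemetry.read_state(); c=eyes.get_calibration("wrist"); im,d=eyes.capture("wrist"); cv2.imwrite("pics/w5.png",im)
print(s["eef_pos"],s["orientation"]); np.savez("w5.npz",**c,eef=s["eef_pos"],ori=s["orientation"])
cv2.imwrite("pics/crop5.png",cv2.resize(im[60:220,220:420],None,fx=3.6,fy=3.6,interpolation=cv2.INTER_CUBIC))
```

```text
[0.48623638 0.35064329 0.19138324] [[-9.85535719e-01  1.69466677e-01  6.26816634e-04]
 [ 1.69466814e-01  9.85535879e-01  1.71819906e-04]
 [-5.88632534e-04  2.75559272e-04 -9.99999789e-01]]
```

View pics/crop5.png

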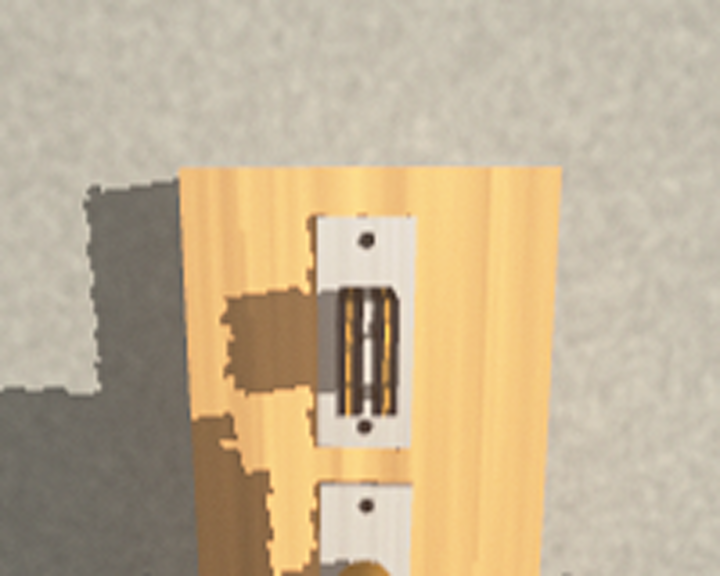

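The crop shows the target's plate with corners at crop (317,216), (416,217), (317,447) and (411,447), and its holes at (367,240) and (365,427). The block stands between them and nothing obstructs it.

Run:
```python
from h import *
f=np.load("w5.npz"); c={k:f[k] for k in("mtx","R","t")}; e=f["eef"];O=f["ori"]
im=cv2.imread("pics/w5.png")
tl=lambda P:(O.T@(P-e))
f2=lambda p:((p[0]+.5)/3.6-.5+220,(p[1]+.5)/3.6-.5+60)
for n,p in dict(TL=(317,216),TR=(416,217),BL=(317,447),BR=(411,447),h1=(367,240),h2=(365,427)).items():
    P=ray(c,f2(p),.071); print(n,P.round(4),"tool",tl(P).round(4))
hsv=cv2.cvtColor(im,cv2.COLOR_BGR2HSV)
m=np.zeros(im.shape[:2],np.uint8); m[110:188,295:345]=((hsv[110:188,295:345,1]<60)|(hsv[110:188,295:345,2]<60))
n,l,st,ce=cv2.connectedComponentsWithStats(m); i=1+st[1:,4].argmax(); k=max(cv2.findContours((l==i).astype(np.uint8),0,2)[0],key=cv2.contourArea)
q=cv2.boxPoints(cv2.minAreaRect(k)); P=np.array([ray(c,p,.071) for p in q]); print(q.tolist(),P.mean(0),tl(P.mean(0)))
# rack edges angle, tool frame
hm=(hsv[...,1]>70)&(hsv[...,0]<35)&(hsv[...,2]>70)
A=[];B=[]
for v in range(112,200,4):
    u=np.where(hm[v,250:390])[0]+250; A.append(tl(ray(c,(u.max()+.5,v),.068))[:2])
A=np.array(A); print("right edge angle in tool",np.degrees(np.arctan(np.polyfit(A[:,0],A[:,1],1)[0])))
```

```text
TL [0.4065 0.354  0.071 ] tool [ 0.0793 -0.0102  0.1203]
TR [0.4111 0.3794 0.071 ] tool [0.079  0.0156 0.1203]
BL [0.4671 0.3429 0.071 ] tool [ 0.0176 -0.0109  0.1204]
BR [0.4715 0.3687 0.071 ] tool [0.0177 0.0153 0.1204]
h1 [0.4146 0.3659 0.071 ] tool [0.0732 0.0028 0.1203]
h2 [0.4637 0.357  0.071 ] tool [0.0233 0.0025 0.1204]
[[308.0, 120.0], [335.0, 120.0], [335.0, 183.0], [308.0, 183.0]] [0.43878216 0.36171508 0.071     ] [0.04871499 0.00283656 0.12035537]
right edge angle in tool -0.02570385692730114
```

Plate measures 61.5 x 26 mm and is centred at tool (0.0484, 0.0026). I'll move over it, go down, grip, then lift.

{"op": "servo_tool", "data": {"translation": [[0.0484,0.0026,0],[0.0484,0.0026,0],[0.0484,0.0026,0.03],[0.0484,0.0026,0.06],[0.0484,0.0026,0.085],[0.0484,0.0026,0.096],[0.0484,0.0026,0.096],[0.0484,0.0026,0.096],[0.0484,0.0026,0.096],[0.0484,0.0026,0.096],[0.0484,0.0026,0.096],[0.0484,0.0026,0.096],[0.0484,0.0026,0.096],[0.0484,0.0026,0.096]], "roll": [0,0,0,0,0,0,0,0,0,0,0,0,0,0], "gripper": [0.5,0.5,0.5,0.5,0.5,0.5,0.5,-1,-1,-1,-1,-1,-1,-1], "squeeze": 40}}

```text
time: 11.05
eef_pos: [0.4383, 0.3623, 0.095]
orientation: [[-0.986, 0.168, 0.0], [0.168, 0.986, 0.0], [-0.0, 0.0, -1.0]]
wrist_force: [-0.3, -0.8, 0.2]
grip_width: 0.164
gripper_force: 0.2
```

{"op": "servo_tool", "data": {"translation": [[0,0,0],[0,0,0],[0,0,0],[0,0,-0.02],[0,0,-0.05],[0,0,-0.09],[0,0,-0.13],[0,0,-0.13],[0,0,-0.13]], "roll": [0,0,0,0,0,0,0,0,0], "gripper": [-1,-1,-1,-1,-1,-1,-1,-1,-1]}}

```text
time: 11.95
eef_pos: [0.4385, 0.3624, 0.2254]
orientation: [[-0.986, 0.168, 0.001], [0.168, 0.986, 0.001], [-0.001, 0.001, -1.0]]
wrist_force: [-0.2, 0.4, -1.8]
grip_width: 0.155
gripper_force: 40.0
```

Run:
```python
from h import *
s=telemetry.read_state(); c=eyes.get_calibration("wrist"); im,d=eyes.capture("wrist"); cv2.imwrite("pics/w6.png",im)
e=s["eef_pos"];O=s["orientation"]; print(e,O,s["gripper_force"],s["grip_width"])
np.savez("w6.npz",**c,eef=e,ori=O)
for p in [(.031,-.013),(.031,.013),(.025,0)]: print(proj(c,e+O@np.array([*p,.024])))
cv2.imwrite("pics/crop6.png",cv2.resize(im[120:320,220:420],None,fx=3,fy=3,interpolation=cv2.INTER_CUBIC))
```

```text
[0.43845289 0.36244741 0.2254281 ] [[-9.85833568e-01  1.67721519e-01  1.29161788e-03]
 [ 1.67722690e-01  9.85833841e-01  8.58889843e-04]
 [-1.12926631e-03  1.06335606e-03 -9.99998797e-01]] 39.999754428863525 0.1547692009150857
[298.65779712 197.53422211]
[338.41601857 197.5502988 ]
[318.53456907 206.27929994]
```

View pics/crop6.png

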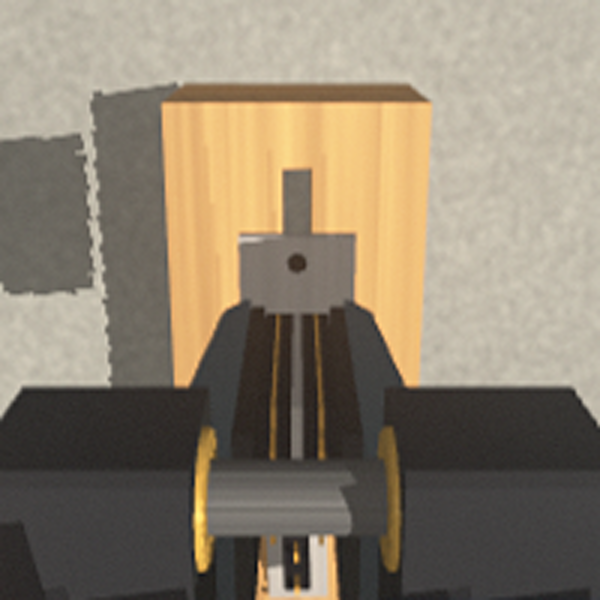

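In hand the plate's edge corners are at px (299.3,197.7) and (338.0,197.7), against the expected (298.7,197.5) and (338.4,197.5). The grip is square and centred to within about 0.3 mm. I'll go back to the slot view pose to re-measure with the part in hand.

{"op": "servo_tool", "data": {"translation": [[-0.178,-0.26,0],[-0.178,-0.26,0],[-0.178,-0.26,0],[-0.178,-0.26,0],[-0.178,-0.26,0],[-0.178,-0.26,0],[-0.178,-0.26,0],[-0.178,-0.26,0],[-0.178,-0.26,0],[-0.178,-0.26,0],[-0.178,-0.26,0],[-0.178,-0.26,0]], "roll": [-7.2,-7.2,-7.2,-7.2,-7.2,-7.2,-7.2,-7.2,-7.2,-7.2,-7.2,-7.2], "gripper": [-1,-1,-1,-1,-1,-1,-1,-1,-1,-1,-1,-1]}}

```text
time: 13.2
eef_pos: [0.5698, 0.0771, 0.2249]
orientation: [[-0.999, 0.042, -0.0], [0.042, 0.999, 0.0], [0.0, 0.0, -1.0]]
wrist_force: [-0.6, 0.8, -0.9]
grip_width: 0.152
gripper_force: 40.0
```

Run:
```python
from slot import *
s=telemetry.read_state(); c=eyes.get_calibration("wrist"); im,d=eyes.capture("wrist"); cv2.imwrite("pics/w7.png",im)
e=s["eef_pos"];O=s["orientation"]; print(e,O.round(4).tolist(),s["wrist_force"])
g=proj(c,[.5197,.0764,.102]).round().astype(int); print(g)
slot(im,c,guess=tuple(g))
print("target shift tool",O.T@(np.array([.5197,.0764,e[2]])-e))
```

```text
[0.56977361 0.07705084 0.22490118] [[-0.9991, 0.0415, -0.0002], [0.0415, 0.9991, 0.0], [0.0002, 0.0, -1.0]] [-0.58122945  0.82846663 -0.88921   ]
[316 151]
area 555.0 mid [0.4946 0.0772] sides 0.003 0.0031 px [316.  124.6] [[0.4945, 0.075], [0.4925, 0.0773], [0.4947, 0.0794], [0.4967, 0.0772]]
area 14669.5 mid [0.5193 0.0763] sides 0.0321 0.0071 px [316.2 150.6] [[0.5352, 0.0719], [0.5031, 0.0735], [0.5034, 0.0805], [0.5355, 0.0793]]
area 390.5 mid [0.5444 0.0751] sides 0.003 0.0026 px [316.1 176.2] [[0.5445, 0.0731], [0.5424, 0.0753], [0.5443, 0.0771], [0.5464, 0.0749]]
target shift tool [ 5.00033461e-02 -2.73041422e-03  8.28300859e-06]
```

The slot is still where it was, so the carrier is at the stop. I'll move over it and descend until the tip is just above the board.

{"op": "servo_tool", "data": {"translation": [[0.03,-0.0028,0],[0.0502,-0.0028,0],[0.0502,-0.0028,0.02],[0.0502,-0.0028,0.04],[0.0502,-0.0028,0.05],[0.0502,-0.0028,0.05],[0.0502,-0.0028,0.05],[0.0502,-0.0028,0.05]], "roll": [0,0,0,0,0,0,0,0], "gripper": [-1,-1,-1,-1,-1,-1,-1,-1]}}

```text
time: 14.05
eef_pos: [0.5204, 0.0756, 0.1757]
orientation: [[-0.999, 0.043, 0.001], [0.043, 0.999, 0.0], [-0.001, 0.0, -1.0]]
wrist_force: [-0.7, -0.3, -0.4]
grip_width: 0.152
gripper_force: 40.0
```

{"op": "servo_tool", "data": {"translation": [[0,0,0],[0,0,0]], "roll": [0,0], "gripper": [-1,-1]}}

```text
time: 14.25
eef_pos: [0.5201, 0.0755, 0.1754]
orientation: [[-0.999, 0.043, 0.001], [0.043, 0.999, 0.0], [-0.001, 0.0, -1.0]]
wrist_force: [-0.6, 0.9, -1.1]
grip_width: 0.15
gripper_force: 40.0
```

{"op": "servo_tool", "data": {"translation": [[0,0,0]], "roll": [0], "gripper": [-1]}}

```text
time: 14.35
eef_pos: [0.52, 0.0755, 0.1752]
orientation: [[-0.999, 0.043, 0.0], [0.043, 0.999, 0.0], [-0.0, 0.0, -1.0]]
wrist_force: [-0.1, -0.2, -0.6]
grip_width: 0.157
gripper_force: 40.0
```

{"op": "servo_tool", "data": {"translation": [[0,0,0]], "roll": [0], "gripper": [-1]}}

```text
time: 14.45
eef_pos: [0.5199, 0.0755, 0.175]
orientation: [[-0.999, 0.043, 0.0], [0.043, 0.999, 0.0], [-0.0, 0.0, -1.0]]
wrist_force: [0.4, -0.2, -0.2]
grip_width: 0.151
gripper_force: 40.0
```

{"op": "servo_tool", "data": {"translation": [[0.0003,0.0008,0],[0.0003,0.0008,0],[0.0003,0.0008,0.003],[0.0003,0.0008,0.006],[0.0003,0.0008,0.009],[0.0003,0.0008,0.012],[0.0003,0.0008,0.012]], "roll": [0,0,0,0,0,0,0], "gripper": [-1,-1,-1,-1,-1,-1,-1]}}

```text
time: 15.15
eef_pos: [0.5193, 0.0763, 0.1624]
orientation: [[-0.999, 0.043, -0.001], [0.043, 0.999, -0.0], [0.001, -0.0, -1.0]]
wrist_force: [1.0, -0.0, -1.3]
grip_width: 0.149
gripper_force: 40.0
```

{"op": "servo_tool", "data": {"translation": [[0,0,0.003],[0,0,0.006],[0,0,0.009],[0,0,0.012],[0,0,0.015],[0,0,0.018],[0,0,0.021],[0,0,0.024],[0,0,0.027],[0,0,0.029],[0,0,0.029]], "roll": [0,0,0,0,0,0,0,0,0,0,0], "gripper": [-1,-1,-1,-1,-1,-1,-1,-1,-1,-1,-1]}}

```text
time: 16.25
eef_pos: [0.5196, 0.0763, 0.1337]
orientation: [[-0.999, 0.043, -0.0], [0.043, 0.999, -0.0], [0.0, -0.0, -1.0]]
wrist_force: [0.0, -0.8, -0.8]
grip_width: 0.15
gripper_force: 40.0
```

The blade is through with no side force. Now I'll seat the plate.

{"op": "servo_tool", "data": {"translation": [[0,0,0.002],[0,0,0.003],[0,0,0.004],[0,0,0.005],[0,0,0.006],[0,0,0.006]], "roll": [0,0,0,0,0,0], "gripper": [-1,-1,-1,-1,-1,-1]}}

```text
time: 16.85
eef_pos: [0.5196, 0.0763, 0.1288]
orientation: [[-0.999, 0.043, 0.001], [0.043, 0.999, -0.0], [-0.001, 0.0, -1.0]]
wrist_force: [-7.4, 0.1, 19.6]
grip_width: 0.152
gripper_force: 40.0
```

{"op": "servo_tool", "data": {"translation": [[0,0,0],[0,0,0],[0,0,0],[0,0,0],[0,0,0]], "roll": [0,0,0,0,0], "gripper": [-1,-1,-1,-1,-1]}}

```text
time: 17.35
eef_pos: [0.5196, 0.0763, 0.1288]
orientation: [[-0.999, 0.043, 0.001], [0.043, 0.999, -0.0], [-0.001, 0.0, -1.0]]
wrist_force: [-6.3, -0.9, 19.0]
grip_width: 0.15
gripper_force: 40.0
```

Run:
```python
from h import *
s=telemetry.read_state(); c=eyes.get_calibration("wrist"); im,d=eyes.capture("wrist"); cv2.imwrite("pics/w8.png",im)
print(s["wrist_force"],s["eef_pos"],s["gripper_force"])
hsv=cv2.cvtColor(im,cv2.COLOR_BGR2HSV); m=(hsv[...,1]>70)&(hsv[...,2]>150)&(hsv[...,0]<35)
P=[]
for v in range(90,180,5):
    u=np.where(m[v,320:520])[0]
    if len(u): P.append(ray(c,(u.max()+320.5,v),.102)[:2])
P=np.array(P); k=np.polyfit(P[:,0],P[:,1],1); print("front edge at .52",np.polyval(k,.52),np.degrees(np.arctan(k[0])),P[::4].round(4).tolist())
cv2.imwrite("pics/crop8.png",cv2.resize(im[40:340,160:520],None,fx=2,fy=2))
```

```text
[-6.31785091 -0.92865866 19.02935225] [0.51963577 0.0763309  0.12880158] 40.00389039516449
front edge at .52 0.16582815452339358 -2.1150027391518225 [[0.4267, 0.1695], [0.438, 0.169], [0.4498, 0.1684], [0.462, 0.1679], [0.4748, 0.1673]]
```

View pics/crop8.png

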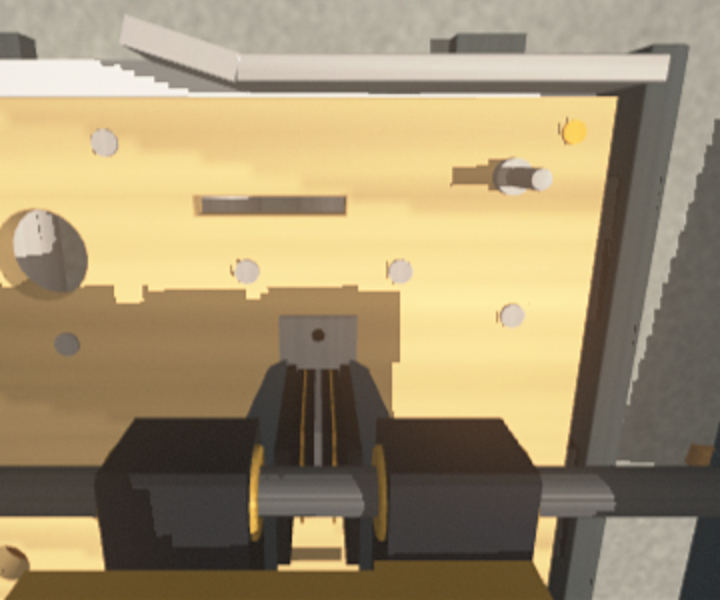

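The plate lies flush on the board at crop (318,340) and the carrier is against the stop bar, its front edge still at y = 0.166. The arm is holding a steady 19 N downward with a 40 N grip, so I'm handing in.

```bash
python3 -c "
from bench import env; print(env.hand_in())"
```

```text
the job is handed in; nothing more can be done
None
```

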